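Crack check of a sample tube over the light pad

ROBOT

A 7-joint arm with a two-finger parallel gripper is mounted at the origin on the work surface. World frame = base frame: x ahead of the robot, y to its left, z up, the work surface at z = 0. Lengths are in mm, angles in degrees, forces in N, time in s.
With the tool pointing down it reaches from about 400 to 925 mm from the base axis. Payload 5.6 kg.
Tool frame: the origin (TCP) lies on the centre line of the jaws, within the pads' length; the fingertips stand 19 mm ahead of it and the grasp point (between the pads) is the TCP; z points along the fingers, y is the direction in which the jaws open and shut (so a half turn about z gives the same grasp; the last joint's range is limited). The gripper opens to 85 mm and grips with 20 to 120 N. Pads are 22 mm wide; open, the fingers measure 114 mm over their backs; the gripper's body (76 mm by 85 mm) begins 54 mm behind the grasp point. The pads swing forward as they close: fully open they stand 13 mm farther back than shut.
Start: joints at [-76.146, 26.786, -0.665, 91.828, 0.344, 61.387, -3.226], TCP at [182.667, 623.811, 250.29] pointing down, gripper open.
Joint ranges: [-144.91, 144.91], [-17.63, 115.5], [-89.93, 88.59], [15.96, 139.68], [-74.01, 254.01], [8.47, 105.57], [-167.45, 167.45]. Speed limits (degrees/s): [147.25, 147.25, 180, 180, 180, 180, 180].

INTERFACE

Orientations are given as a 3x3 rotation matrix whose columns are the frame's x, y, z axes.
In Python, from rig import r gives the robot as it stands.
- The arm moves only by the tool jog_arm, never from a script. Its argument "steps" is a list of rows, each a list of 7 numbers: the turn, a rotation vector about the world's x, y, z in rad, then the shift along the world's x, y, z in cm, then the opening, from 0 (shut) to 1 (fully open). In form: [[ax, ay, az, tx, ty, tz, hand], ...]. A call has 1 to 5 rows; each row is the pose to reach, as a shift and turn from the pose commanded when the call began; what a row does not reach only later rows make up. A row lasts 1/10 s, in which the tool goes at most 50 mm and 8.59 degrees, less where a joint would pass 70% of its speed; a pose out of reach is approached as far as the arm can. A call with a gripper value outside its range is refused whole. The fingers move at their own pace and stop on an object; "force" is the grip in N (left out, the last holds). Time passes only in rows, so rows that repeat a pose let the fingers close. It gives the time, the measured TCP pose, the force and the opening at its end, in the units of the state.
- r.observe(): the state, without advancing time (a new reading comes with each control period).
- r.camera(name): name is "scene" or "top" or "wrist"; returns a dict with "color" (420x560x3 uint8, red, green, blue), "camera_matrix" (3x3 intrinsics, pixels), "rvec" (rotation vector, rad) and "tvec" (3), from world to camera coordinates, as OpenCV has them. Camera axes: x right, y down, z forward; pixel columns grow to the right and rows downward; lengths in mm; the calibration is good to about 2 mm. A picture is of the moment at which its call begins. There is no depth.
- r.job_done(): hands the job in, once; it reports no verdict.
The state is a dict: "t": time; "q": joint angles; "qd": joint speeds; "tau": joint torques, N m; "tool_pos": TCP position; "tool_rot": TCP orientation; "ft_force": force on the tool from outside, world axes, zero at the start; "moment": the same for the moment, N m; "grip_width": finger opening in mm.
Only numpy, scipy, OpenCV 4.12 (cv2) and the standard library are available. Lean on these libraries where they do the work, as an engineer would, in place of code of your own. Each camera call takes 0.05 s, during which the arm holds its last target.

TASK

Turn the light pad's selector dial so that its white pointer stands at the green mark, and leave it there. Then draw the red-capped tube straight up out of the rack and check it for cracks: hold it over the middle of the bright pane, about 15 cm above the pane and touching nothing but the gripper, leaning at about 45 degrees. Finish while still holding it there, raised and still; leave the other tubes and everything else on the bench where they are.

Things in the scene. Friction and masses are not known exactly. Their poses are not given: they have to be found in the camera images.
- light_pad: flat white inspection light pad, fixed to the bench, 200 (local x) x 280 (local y) x 30 mm high; origin at the centre of its underside, z up. The bright square pane is centred at local y = +50 mm; the black selector dial stands at local (0, -95) mm. It is placed on either the left or the right half of the bench, at varying yaw
- pane (a point): centre of the bright square pane (150 x 150 mm), on the pad's top face, 31 mm above the bench; axes as the pad's
- dial_grip (a point): on the dial's axis at the height to grip, 61 mm above the bench. The dial is a black disc, 44 mm in diameter and 8 mm high, on the pad's top face, with an upright bar grip 42 long x 14 mm thick on it, whose top is 7 mm above this point. The frame turns with the dial: its x axis runs along the bar towards the pointer end, which bears a white stripe; z up
- dial (a joint): angle of the selector dial, rad, growing clockwise seen from above. Four clicks, each with a coloured dot beside the dial: 0 white, 0.5 yellow, 1.0 green, 1.5 red. At 0 the pointer stands 0.75 rad to the left (+y) of the pad's +x axis, at green 0.25 rad to the right. Detents (0.06 N m to pass) pull it to within 0.05 rad of the nearest click when let go. Starts at white or yellow
- rack: fixed blue tube rack, a block 70 (local x) x 210 (local y) x 60 mm high; origin at the centre of its underside. One row of three round holes, 31 mm wide, along local y at -65, 0 and +65 mm, floor 8 mm above the bench. Free on both long sides, so that tubes are best gripped across the row. Stands on the half of the bench that the light pad leaves free, at varying yaw
- tube_red_mid (a point): capped sample tube with a red screw cap, to be drawn out; 115 mm long, body 28 mm, cap 33 mm in diameter and 20 mm high, flat foot, about 35 g, balancing 16 mm above this point. It stands in any one of the three holes, 52 mm deep with about 1.5 mm play all round; the cap's middle lies 47.5 mm above this point; point on its axis half-way up, local z towards the cap; standing in the rack this point is 65 mm above the bench
- tube_red: the same red-capped tube, origin at the centre of its foot, z towards the cap
- tube_white_mid (a point): capped sample tube with a white screw cap, same size, a bystander in the rack; point on its axis half-way up, local z towards the cap
- tube_blue_mid (a point): capped sample tube with a blue screw cap, same size, a bystander in the rack; point on its axis half-way up, local z towards the cap
- pipette_navy_mid (a point): hand pipette with a navy body lying at the left side, about 255 mm long, 28 mm thick; middle of its body, x towards the tip
- pipette_grey_mid (a point): hand pipette with a grey body lying at the right side, same size; middle of its body, x towards the tip
- beaker: empty translucent plastic beaker, 90 mm wide, 110 mm high, at the back; origin at its foot
- tip_box: cream pipette-tip box, 85 x 125 x 76 mm, at the back; origin at its foot
- calculator: orange pocket calculator, 120 x 80 x 17 mm, lying at the back left; origin at its underside
Things that resemble listed ones, but are neither listed nor needed, are in the scene too. What is shaped like the tube_red but black is not meant.

How it is judged (in metres and radians):
On the way, in this order (a step that is already met when the one before it is completed fails the run):
1. the dial is at the green position, the red-capped tube still in the rack (value of joint dial between 0.85 and 1.15 rad and height (world z) of tube_red_mid below 0.085 m), for 0.2 s.
2. the red-capped tube is drawn clear of the rack in the gripper, still within 30 degrees of upright (height (world z) of tube_red_mid above 0.122 m and angle between tube_red_mid's own z axis and vertical below 0.52 rad and contact force between tube_red and the fingers above 0.5 N), for 0.1 s.
At the end, for the whole second after the job is handed in: Dial released within 0.15 rad of green; red tube in the fingers, 30 to 60 degrees from upright, its middle within 50 mm (plan) of the pane centre and 120 to 260 mm above the bench, still, touching neither pad nor rack; other loose things within 30 mm of their start (value of joint dial between 0.85 and 1.15 rad and horizontal distance between tube_red_mid and pane below 0.05 m and height (world z) of tube_red_mid between 0.12 and 0.26 m and angle between tube_red_mid's own z axis and vertical between 0.524 and 1.047 rad and contact force between tube_red and the fingers above 0.5 N and contact force between tube_red and light_pad below 0.05 N and contact force between tube_red and rack below 0.05 N and linear speed of tube_red below 0.03 m/s and angular speed of tube_red below 0.2 rad/s and contact force between light_pad and the fingers below 0.5 N and distance of each of tube_white_mid, tube_blue_mid, pipette_navy_mid, pipette_grey_mid, beaker, tip_box, calculator from where it was at the start of the episode below 0.03 m); the arm keeps its last pose, push and grip.
It fails at once if another tube or any other loose thing on the bench is shifted by more than 40 mm (distance of any of tube_white_mid, tube_blue_mid, pipette_navy_mid, pipette_grey_mid, beaker, tip_box, calculator from where it was at the start of the episode above 0.04 m).
It also fails if it takes over 54 s, if anything falls off the work surface, if the arm or the gripper's body presses on something with over 40 N, if the wrist force passes 120 N, or if a joint passes its speed limit or range.

## Working session

There is one attempt and no reset: what is moved stays moved. The work goes in short steps, Python scripts to look and compute and a tool call to move; the robot and the scene stay as the last step left them, time stands still between calls to the robot, and variables do not carry over. Pictures are saved under pics/ and viewed, and the job is handed in when it is done.

Besides the shell and the picture viewer there is one more tool, called in YAML: its name, and indented under it one key for each argument. jog_arm: Moves the arm, as the interface text tells. Its arguments: {"type":"object","properties":{"steps":{"type":"array","items":{"type":"array","items":{"type":"number"}}},"force":{"type":"number"}},"required":["steps"]}

```bash
ls; mkdir -p pics; cat > h.py <<'E'
import numpy as np, cv2
from rig import r
def shot(name,fn):
    c=r.camera(name); cv2.imwrite('pics/'+fn+'.png',cv2.cvtColor(c['color'],cv2.COLOR_RGB2BGR))
    np.savez('pics/'+fn+'.npz',**c); return c
def ray(c,uv,z):
    R=cv2.Rodrigues(np.array(c['rvec'],float))[0]; t=np.array(c['tvec'],float).reshape(3)
    o=-R.T@t; d=R.T@np.linalg.inv(np.array(c['camera_matrix']))@np.array([uv[0],uv[1],1.])
    return o+d*(z-o[2])/d[2]
def proj(c,P):
    return cv2.projectPoints(np.array(P,float).reshape(-1,3),np.array(c['rvec'],float),np.array(c['tvec'],float),np.array(c['camera_matrix'],float),None)[0].reshape(-1,2)
E
python3 - <<'E'
from h import *
for n in ['scene','top','wrist']:
    c=shot(n,n+'0')
    R=cv2.Rodrigues(np.array(c['rvec']))[0]; print(n,-R.T@np.array(c['tvec']).reshape(3))
s=r.observe(); print(s['t'],s['tool_rot'],s['grip_width'])
E
```

```text
pics
scene [1270.25684712  620.67935277  877.07288803]
top [ 386.92672645   11.47089768 1093.81250029]
wrist [103.84796504 644.97882443 372.02837897]
0.15 [[-9.59691499e-01  2.81055419e-01 -2.81101325e-04]
 [ 2.81055545e-01  9.59690648e-01 -1.28114970e-03]
 [-9.03037543e-05 -1.30851356e-03 -9.99999140e-01]] 85.69950636761229
```

View pics/scene0.png

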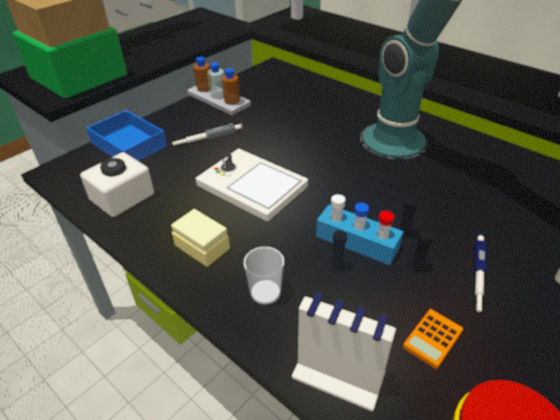

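View pics/top0.png

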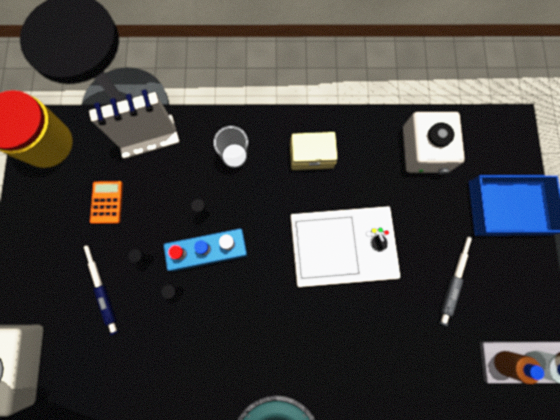

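View pics/wrist0.png

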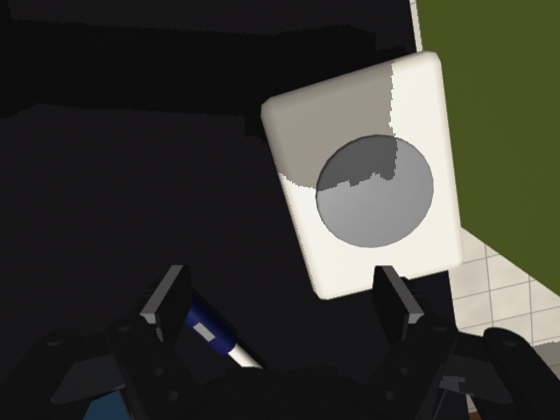

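```bash
python3 - <<'E'
from h import *
c=dict(np.load('pics/top0.npz')); im=c['color']; bgr=cv2.cvtColor(im,cv2.COLOR_RGB2BGR)
hsv=cv2.cvtColor(bgr,cv2.COLOR_BGR2HSV)
def comp(m,box):
    x0,y0,x1,y1=box; M=np.zeros_like(m); M[y0:y1,x0:x1]=m[y0:y1,x0:x1]
    cs,_=cv2.findContours(M,cv2.RETR_EXTERNAL,cv2.CHAIN_APPROX_NONE); return max(cs,key=cv2.contourArea)
def rect(cn,z):
    P=np.array([ray(c,p[0],z)[:2] for p in cn],np.float32); return cv2.minAreaRect(P),P
pad=comp(((hsv[...,2]>140)&(hsv[...,1]<80)).astype(np.uint8),(280,195,410,295))
print('pad',rect(pad,30)[0]); 
rk=comp(cv2.inRange(hsv,(95,90,80),(115,255,255)),(155,220,255,280))
print('rack',rect(rk,60)[0])
red=comp(cv2.inRange(hsv,(0,120,80),(8,255,255))|cv2.inRange(hsv,(172,120,80),(180,255,255)),(160,235,195,270))
print('red',cv2.minEnclosingCircle(rect(red,122)[1]))
wh=comp(((hsv[...,2]>150)&(hsv[...,1]<60)).astype(np.uint8),(215,225,240,255)); print('wh',cv2.minEnclosingCircle(rect(wh,122)[1]))
for b in [(185,195,210,216),(125,245,150,270),(160,280,180,302)]:
    k=comp((hsv[...,2]<200).astype(np.uint8),b); print([ray(c,((b[0]+b[2])/2,(b[1]+b[3])/2),z)[:2].round() for z in (0,115)])
crop=cv2.resize(bgr[210:270,350:410],(600,600),interpolation=cv2.INTER_NEAREST); cv2.imwrite('pics/dialtop.png',crop)
c2=cv2.cvtColor(np.load('pics/scene0.npz')['color'],cv2.COLOR_RGB2BGR)
cv2.imwrite('pics/dialsc.png',cv2.resize(c2[145:185,200:250],(750,600),interpolation=cv2.INTER_NEAREST))
E
```

```text
pad ((506.9793395996094, -192.13575744628906), (201.47073364257812, 281.5997314453125), 4.5010480880737305)
rack ((495.5180969238281, 187.7792510986328), (76.85729217529297, 216.33905029296875), 11.10576343536377)
red ((481.76611328125, 249.10752868652344), 17.838911056518555)
wh ((507.23321533203125, 123.93893432617188), 18.327707290649414)
[array([627., 222.]), array([602., 200.])]
[array([478., 386.]), array([468., 346.])]
[array([385., 290.]), array([386., 261.])]
```

View pics/dialtop.png

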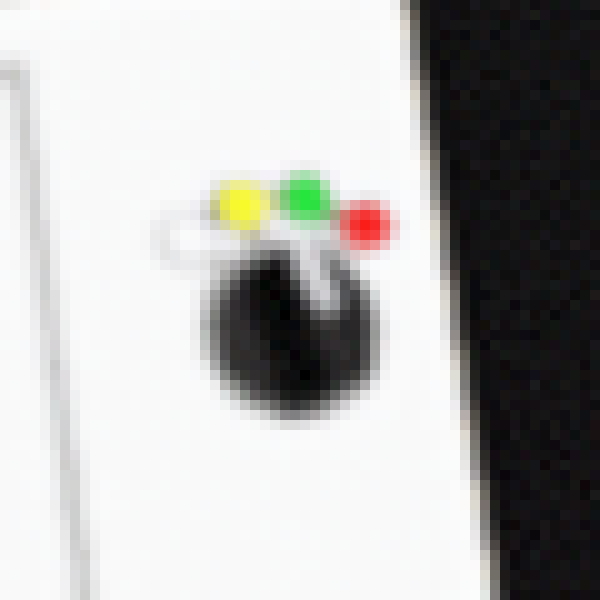

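View pics/dialsc.png

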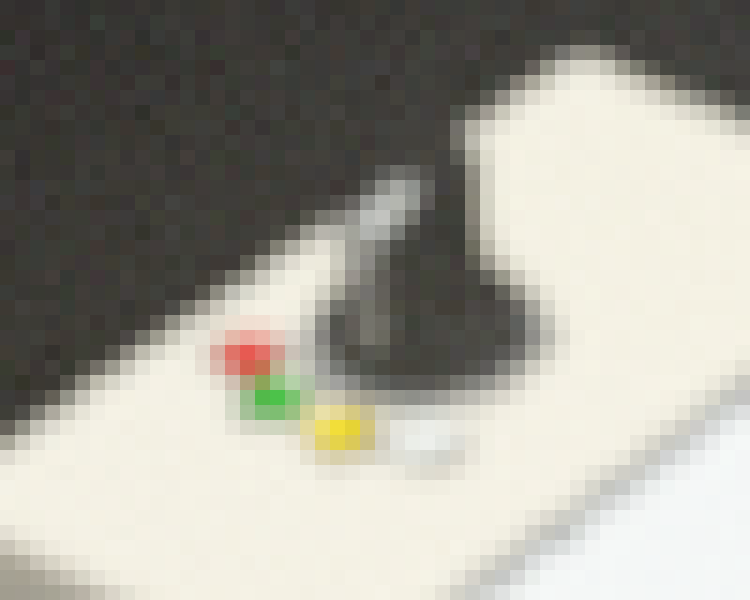

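```bash
python3 - <<'E'
from h import *
A=np.array([514.4,-286.8])
for n,b in (('top',(350,210,10)),('scene',(200,145,15))):
    c=dict(np.load(f'pics/{n}0.npz'))
    bgr=cv2.cvtColor(c['color'],cv2.COLOR_RGB2BGR)
    x,y,s=b; im=cv2.resize(bgr[y:y+60,x:x+60],None,fx=s,fy=s,interpolation=cv2.INTER_NEAREST)
    def pt(P,col): 
        p=proj(c,P)[0]; cv2.circle(im,(int((p[0]-x+.5)*s),int((p[1]-y+.5)*s)),4,col,-1)
    pt([*A,38],(255,0,255)); pt([*A,68],(255,255,0))
    for off,col in ((0.75,(200,200,200)),(0.25,(0,200,255)),(-.25,(0,255,0))):
        a=np.radians(4.5)+off
        for rr in (6,21): pt([A[0]+rr*np.cos(a),A[1]+rr*np.sin(a),68],col)
    cv2.imwrite(f'pics/ov_{n}.png',im[:600,:800])
E
```

```text
(no output)
```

View pics/ov_top.png

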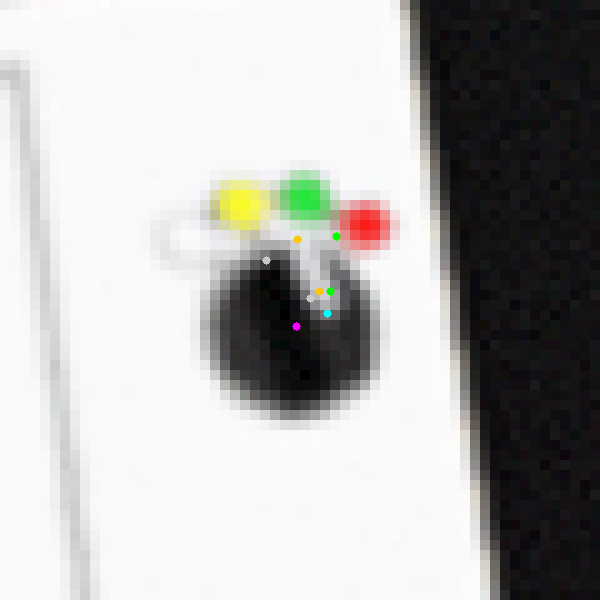

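View pics/ov_scene.png

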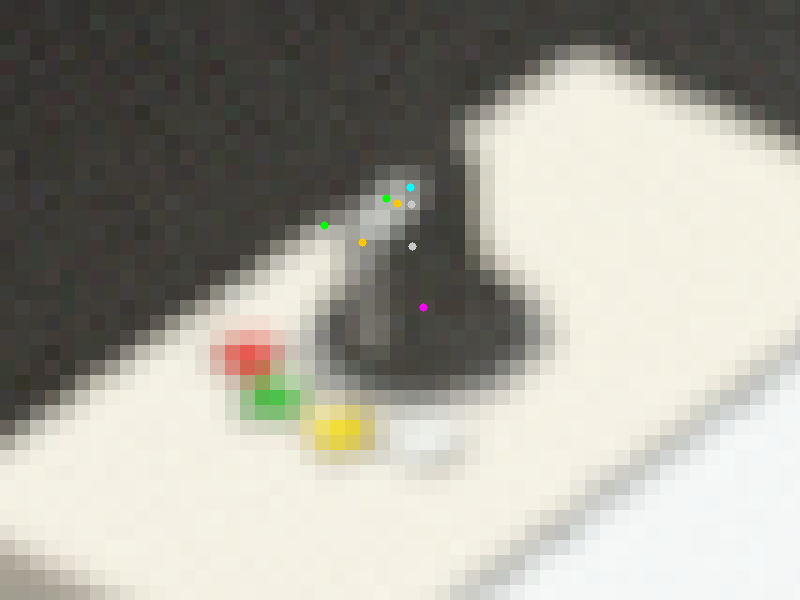

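jog_arm:
  steps:
    - [0,0,-0.14,4,-3,1,1]
    - [0,0,-0.28,8,-6,2,1]
    - [0,0,-0.42,12,-9,3,1]
    - [0,0,-0.56,16,-12,4,1]
    - [0,0,-0.7,20,-15,5,1]

```text
t: 0.65
tool_pos: [380.0, 475.2, 299.6]
tool_rot: [[-0.548, 0.836, -0.0], [0.836, 0.548, -0.0], [-0.0, -0.0, -1.0]]
ft_force: [0.4, 0.2, -0.0]
grip_width: 85.4
```

The overlays agree in both views: the stripe lies on the yellow hypothesis (0.5 rad), and the magenta axis point sits mid-disc (296,326 in the crop). The bar therefore points 18.8° from world +x.

jog_arm:
  steps:
    - [0,0,-0.14,2,-4.5,0,1]
    - [0,0,-0.28,4,-9,0,1]
    - [0,0,-0.42,6,-13.5,0,1]
    - [0,0,-0.56,8,-18,0,1]
    - [0,0,-0.7,10,-22.5,0,1]

```text
t: 1.15
tool_pos: [479.1, 249.7, 299.3]
tool_rot: [[0.119, 0.993, -0.0], [0.993, -0.119, 0.0], [0.0, -0.0, -1.0]]
ft_force: [0.5, 1.2, 0.4]
grip_width: 85.1
```

jog_arm:
  steps:
    - [0,0,-0.14,1,-4.8,0,1]
    - [0,0,-0.28,2,-9.6,0,1]
    - [0,0,-0.42,3,-14.4,0,1]
    - [0,0,-0.56,3.4,-19.2,0,1]
    - [0,0,-0.7,3.4,-24,0,1]

```text
t: 1.65
tool_pos: [512.8, 9.7, 299.3]
tool_rot: [[0.731, 0.682, 0.0], [0.682, -0.731, -0.0], [0.0, 0.0, -1.0]]
ft_force: [1.2, 0.7, 0.2]
grip_width: 85.8
```

jog_arm:
  steps:
    - [0,0,-0.14,0,-4.8,-1,1]
    - [0,0,-0.28,0,-9.6,-4,1]
    - [0,0,-0.42,0,-14.4,-7,1]
    - [0,0,-0.42,0,-19.2,-10,1]
    - [0,0,-0.42,0,-24,-14,1]

```text
t: 2.15
tool_pos: [512.9, -204.6, 178.3]
tool_rot: [[0.944, 0.331, 0.001], [0.331, -0.944, -0.0], [0.001, 0.001, -1.0]]
ft_force: [0.7, -0.3, -0.1]
grip_width: 85.0
```

```bash
python3 - <<'E'
from h import *
c=shot('wrist','w1'); s=r.observe(); print(s['tool_pos'],s['tool_rot'],s['q'])
P=[[514.4,-286.8,68]]+[[514.4+21*np.cos(a)*k,-286.8+21*k*np.sin(a),68] for a in [np.radians(18.8)] for k in (1,-1)]
print(proj(c,P))
E
```

```text
[ 508.58404903 -211.78111973  174.02202457] [[ 0.94672976  0.3219699  -0.00617597]
 [ 0.32194219 -0.9467457  -0.00507998]
 [-0.00748268  0.00282106 -0.99996803]] [-14.0908066   27.07029495  42.37223727 111.61845132 -22.9551731
  50.2427039  -31.00300331]
[[376.81745733 238.2935485 ]
 [379.58318682 213.81616793]
 [374.19150013 261.53391024]]
```

View pics/w1.png

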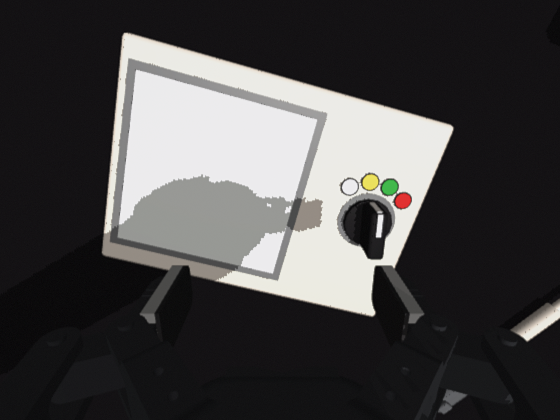

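jog_arm:
  steps:
    - [0,0,0,0,-2,0,1]
    - [0,0,0,0,-4,0,1]
    - [0,0,0,0,-5.7,0,1]
    - [0,0,0,0,-5.7,0,1]

```text
t: 2.6
tool_pos: [512.1, -262.3, 179.2]
tool_rot: [[0.945, 0.327, -0.0], [0.327, -0.945, -0.002], [-0.001, 0.001, -1.0]]
ft_force: [-0.1, 1.2, -0.1]
grip_width: 85.6
```

```bash
python3 - <<'E'
from h import *
c=shot('wrist','w2'); s=r.observe(); print(s['t'],s['tool_pos'],s['tool_rot'],s['q'])
P=[[514.4,-286.8,68]]+[[514.4+21*np.cos(a)*k,-286.8+21*k*np.sin(a),68] for a in [np.radians(18.8)] for k in (1,-1)]
p=proj(c,P);print(p)
bgr=cv2.cvtColor(c['color'],cv2.COLOR_RGB2BGR)
x,y=(p[0]-50).astype(int); 
im=cv2.resize(bgr[max(y,0):y+100,max(0,x):x+100],None,fx=6,fy=6,interpolation=cv2.INTER_NEAREST)
for q in p: cv2.circle(im,tuple(((q-[max(x,0),max(y,0)]+.5)*6).astype(int)),4,(255,0,255),-1)
cv2.imwrite('pics/w2c.png',im)
E
```

```text
2.65 [ 512.34645609 -260.51416338  178.99365638] [[ 9.44509030e-01  3.28485034e-01 -5.24674514e-04]
 [ 3.28485009e-01 -9.44509174e-01 -1.35544956e-04]
 [-5.40084382e-04 -4.43242779e-05 -9.99999853e-01]] [ -8.27710598  28.76527586  41.83832085 108.24422125 -23.98571666
  52.06832002 -25.67027481]
[[310.22393708 214.45264556]
 [311.13769728 188.77607581]
 [309.3575984  238.7966755 ]]
```

View pics/w2c.png

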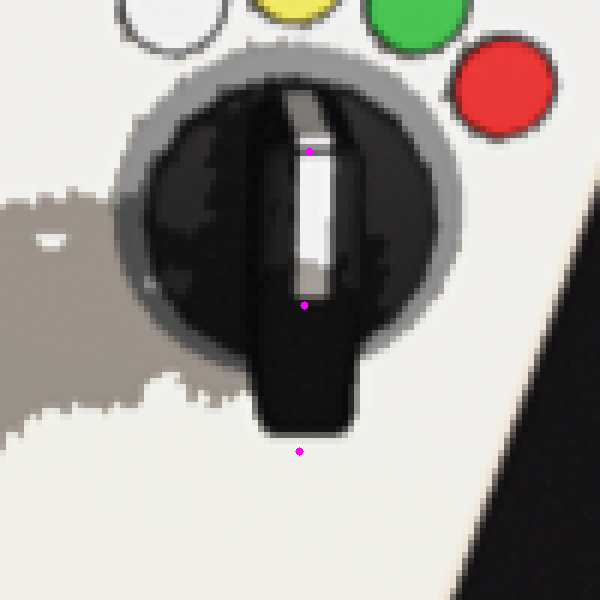

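The dial's bar top spans crop pixels (312,143)–(308,433), so it is centred about 2 mm further along the pointer than predicted. I'll grip at about (516.6, -286.8).

jog_arm:
  steps:
    - [0,0,0,0.2,-1.5,-2,1]
    - [0,0,0,0.4,-2.6,-4,1]
    - [0,0,0,0.4,-2.6,-6,1]
    - [0,0,0,0.4,-2.6,-8,1]
    - [0,0,0,0.4,-2.6,-8,1]

```text
t: 3.15
tool_pos: [515.6, -283.1, 96.6]
tool_rot: [[0.943, 0.332, -0.005], [0.332, -0.943, 0.003], [-0.004, -0.004, -1.0]]
ft_force: [-0.4, -0.0, -0.8]
grip_width: 85.4
```

```bash
python3 - <<'E'
from h import *
s=r.observe(); print(s['t'],s['tool_pos'],s['tool_rot'][0],s['q'],s['ft_force'])
E
```

```text
3.15 [ 515.58988151 -283.14336962   96.60965975] [ 0.94328345  0.33195419 -0.00476901] [ -1.86349828  36.67217996  36.7539019  108.42761696 -30.22653732
  45.27157268 -19.13476175] [-0.3625923  -0.03721862 -0.80329791]
```

jog_arm:
  steps:
    - [0,0,0,0,0,-1.2,1]
    - [0,0,0,0,0,-2.4,1]
    - [0,0,0,0,0,-3.4,1]
    - [0,0,0,0,0,-3.4,1]

```text
t: 3.55
tool_pos: [516.1, -285.2, 63.8]
tool_rot: [[0.944, 0.331, -0.002], [0.331, -0.944, 0.001], [-0.002, -0.002, -1.0]]
ft_force: [-0.2, 0.1, -0.4]
grip_width: 85.4
```

jog_arm:
  steps:
    - [0,0,0,0,0,-0.2,0]
    - [0,0,0,0,0,-0.2,0]
    - [0,0,0,0,0,-0.2,0]
    - [0,0,0,0,0,-0.2,0]
    - [0,0,0,0,0,-0.2,0]
  force: 30

```text
t: 4.05
tool_pos: [516.9, -285.9, 63.4]
tool_rot: [[0.944, 0.33, 0.0], [0.33, -0.944, 0.0], [0.0, 0.0, -1.0]]
ft_force: [-1.2, 1.8, 10.7]
grip_width: 13.3
```

jog_arm:
  steps:
    - [0,0,-0.1,0,0,0.1,0]
    - [0,0,-0.2,0,0,0.1,0]
    - [0,0,-0.3,0,0,0.1,0]
    - [0,0,-0.4,0,0,0.1,0]
    - [0,0,-0.5,0,0,0.1,0]

```text
t: 4.55
tool_pos: [516.9, -286.5, 63.6]
tool_rot: [[0.986, -0.167, 0.0], [-0.167, -0.986, -0.002], [0.001, 0.002, -1.0]]
ft_force: [2.0, -4.5, -7.5]
grip_width: 13.1
```

jog_arm:
  steps:
    - [0,0,0,0,0,0,0]
    - [0,0,0,0,0,0,0]
    - [0,0,0,0,0,0,0]

```text
t: 4.85
tool_pos: [516.9, -286.5, 63.6]
tool_rot: [[0.987, -0.161, 0.0], [-0.161, -0.987, -0.002], [0.0, 0.002, -1.0]]
ft_force: [2.9, -5.5, -12.6]
grip_width: 13.6
```

```bash
python3 - <<'E'
from h import *
s=r.observe(); print(s['t'],s['tool_pos'],s['tool_rot'],s['ft_force'],s['moment'],s['grip_width'])
c=shot('scene','s2'); cv2.imwrite('pics/s2c.png',cv2.resize(cv2.cvtColor(c['color'],cv2.COLOR_RGB2BGR)[80:230,150:350],(800,600)))
E
```

```text
4.85 [ 516.88742866 -286.48370175   63.59394353] [[ 9.87034244e-01 -1.60509653e-01  2.30652132e-04]
 [-1.60509050e-01 -9.87032944e-01 -1.67701849e-03]
 [ 4.96838909e-04  1.61825292e-03 -9.99998567e-01]] [  2.86894078  -5.52935943 -12.63482091] [-0.95853451 -0.7711822  -0.00447217] 13.62225196260428
```

View pics/s2c.png

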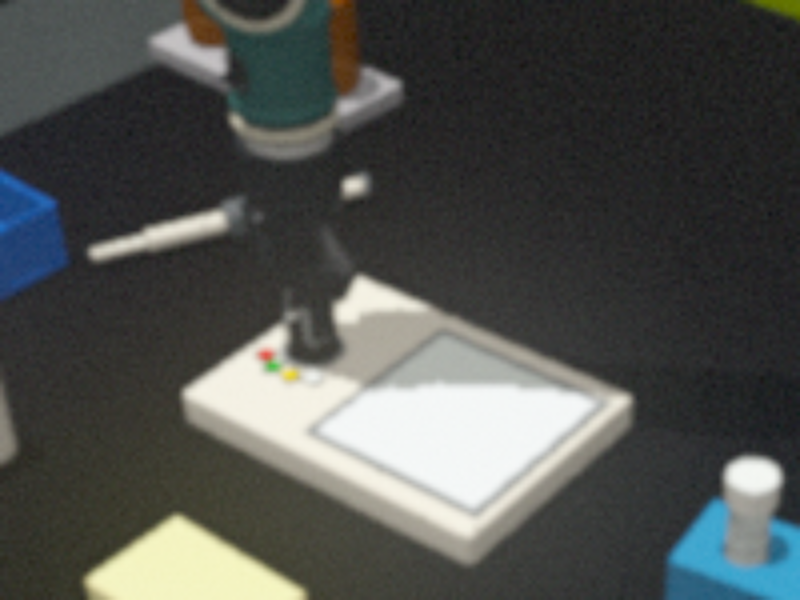

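Tool angle is -9.2° against -9.8° for green. I'll release the dial and rise.

jog_arm:
  steps:
    - [0,0,0,0,0,0,0.4]
    - [0,0,0,0,0,0,1]
    - [0,0,0,0,0,0,1]
    - [0,0,0,0,0,1.5,1]
    - [0,0,0,0,0,4,1]

```text
t: 5.4
tool_pos: [515.9, -285.4, 104.3]
tool_rot: [[0.987, -0.162, -0.003], [-0.162, -0.987, 0.001], [-0.003, -0.001, -1.0]]
ft_force: [1.1, -0.5, -0.2]
grip_width: 83.7
```

jog_arm:
  steps:
    - [0,0,0,0,0,4,1]
    - [0,0,0,0,0,8,1]
    - [0,0,0,-0.5,2,11,1]
    - [0,0,0,-0.5,4,13,1]
    - [0,0,0,-0.5,6,15,1]

```text
t: 5.9
tool_pos: [511.4, -225.6, 256.4]
tool_rot: [[0.987, -0.163, 0.002], [-0.163, -0.987, 0.001], [0.002, -0.001, -1.0]]
ft_force: [0.6, -0.7, -0.1]
grip_width: 85.2
```

```bash
python3 - <<'E'
from h import *
s=r.observe(); print(s['t'],s['tool_pos'],s['tool_rot'],s['q'])
shot('wrist','w3'); c=shot('top','t3'); 
E
```

```text
5.9 [ 511.43488048 -225.60025369  256.41723899] [[ 9.86550775e-01 -1.63446603e-01  1.66638826e-03]
 [-1.63447798e-01 -9.86551797e-01  6.07645053e-04]
 [ 1.54466081e-03 -8.71840191e-04 -9.99998427e-01]] [-22.56192011  24.28748037  55.7274365  107.12014089 -23.04759891
  60.63322866 -56.98961054]
```

View pics/w3.png

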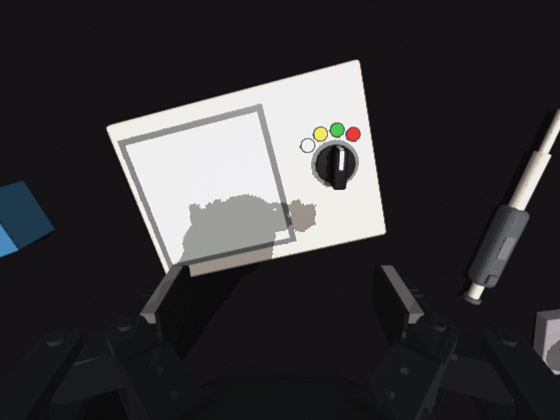

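The pointer (340,150) stands at green, and the dial is released. Now on to the rack.

jog_arm:
  steps:
    - [0,0,0.13,0,3.2,0.5,1]
    - [0,0,0.26,0,6.4,1,1]
    - [0,0,0.39,0,9.6,1.5,1]
    - [0,0,0.52,0,12.8,2,1]
    - [0,0,0.65,0,16,2,1]

```text
t: 6.5
tool_pos: [511.6, -65.7, 274.8]
tool_rot: [[0.882, 0.471, 0.001], [0.471, -0.882, 0.0], [0.001, 0.0, -1.0]]
ft_force: [0.6, 0.3, -0.7]
grip_width: 85.4
```

jog_arm:
  steps:
    - [0,0,0.13,0,3.2,0,1]
    - [0,0,0.26,0,6.4,0,1]
    - [0,0,0.39,0,9.6,0,1]
    - [0,0,0.52,-1,12.8,0,1]
    - [0,0,0.65,-2,16,0,1]

```text
t: 7.0
tool_pos: [491.4, 94.2, 274.1]
tool_rot: [[0.417, 0.909, -0.0], [0.909, -0.417, -0.001], [-0.001, 0.0, -1.0]]
ft_force: [-0.3, 0.2, -0.6]
grip_width: 85.3
```

jog_arm:
  steps:
    - [0,0,0.13,-1,3.2,0,1]
    - [0,0,0.26,-2,6.4,-1,1]
    - [0,0,0.39,-3,9.6,-2,1]
    - [0,0,0.52,-4,12,-3,1]
    - [0,0,0.64,-4,12,-3,1]

```text
t: 7.5
tool_pos: [449.5, 216.6, 242.6]
tool_rot: [[-0.215, 0.977, -0.003], [0.977, 0.215, -0.001], [-0.0, -0.003, -1.0]]
ft_force: [-0.6, -0.3, 0.3]
grip_width: 85.5
```

jog_arm:
  steps:
    - [0,0,0,0,0,0,1]
    - [0,0,0,0,0,0,1]

```text
t: 7.7
tool_pos: [452.3, 212.9, 244.2]
tool_rot: [[-0.2, 0.98, 0.0], [0.98, 0.2, -0.0], [-0.0, 0.0, -1.0]]
ft_force: [0.2, 0.2, 0.5]
grip_width: 85.5
```

```bash
python3 - <<'E'
from h import *
s=r.observe(); print(s['t'],s['tool_pos'],s['tool_rot'],s['q'])
c=shot('wrist','w4'); print(proj(c,[[481.8,249.1,123],[507.2,123.9,123]]))
E
```

```text
7.7 [452.31193386 212.89240224 244.22185473] [[-1.99915463e-01  9.79813111e-01  2.72775910e-04]
 [ 9.79813077e-01  1.99915547e-01 -3.27385883e-04]
 [-3.75309126e-04  2.01819903e-04 -9.99999909e-01]] [-52.3801379   12.90964034  26.97122649 114.3329503   -7.13606183
  54.32711625 -10.29023102]
[[328.66785243 167.34594835]
 [321.91298674 305.46677229]]
```

View pics/w4.png

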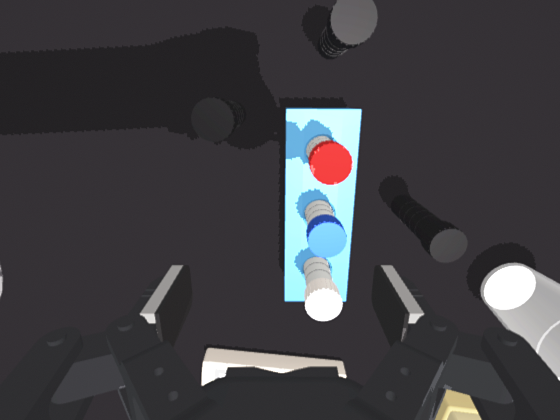

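```bash
python3 - <<'E'
from h import *
c=dict(np.load('pics/w4.npz')); hsv=cv2.cvtColor(c['color'],cv2.COLOR_RGB2HSV)
m=cv2.inRange(hsv,(0,150,90),(8,255,255))|cv2.inRange(hsv,(172,150,90),(180,255,255)); m[300:]=0
cs,_=cv2.findContours(m,0,1); k=max(cs,key=cv2.contourArea); e=cv2.minEnclosingCircle(k); print(e)
print(ray(c,e[0],122), 2*e[1])
a=ray(c,(e[0][0]-e[1],e[0][1]),123);b=ray(c,(e[0][0]+e[1],e[0][1]),123); print(np.linalg.norm(a-b))
# decoy tops
for p in [(213,120),(353,20),(448,245)]: print(p,ray(c,p,123).round())
# rack edges at z 60
for p in [(286,109),(361,110),(286,300),(346,300)]: print(p,ray(c,p,60).round())
E
```

```text
((329.64947509765625, 162.32473754882812), 21.749893188476562)
[481.76305718 252.9504991  122.        ] 43.499786376953125
33.93129927963917
(213, 120) [388. 267. 123.]
(353, 20) [473. 351. 123.]
(448, 245) [598. 204. 123.]
(286, 109) [441. 284.  60.]
(361, 110) [510. 297.  60.]
(286, 300) [484.  80.  60.]
(346, 300) [551.  93.  60.]
```

jog_arm:
  steps:
    - [0,0,0,1.5,2,0,1]
    - [0,0,0,3,3.9,-1,1]
    - [0,0,0,3,3.9,-4,1]
    - [0,0,0,3,3.9,-7,1]
    - [0,0,0,3,3.9,-7,1]

```text
t: 8.25
tool_pos: [479.9, 251.1, 170.9]
tool_rot: [[-0.202, 0.979, -0.006], [0.979, 0.202, -0.005], [-0.004, -0.006, -1.0]]
ft_force: [1.0, -1.2, -0.6]
grip_width: 85.4
```

jog_arm:
  steps:
    - [0,0,0,0,0,0,1]

```text
t: 8.35
tool_pos: [482.3, 252.3, 174.5]
tool_rot: [[-0.202, 0.979, 0.0], [0.979, 0.202, -0.001], [-0.001, -0.0, -1.0]]
ft_force: [0.7, -0.3, 0.4]
grip_width: 85.5
```

jog_arm:
  steps:
    - [0,0,0,0,0,-2,1]
    - [0,0,0,0,0,-4,1]
    - [0,0,0,0,0,-5.2,1]
    - [0,0,0,0,0,-6.2,1]
    - [0,0,0,0,0,-6.2,1]

```text
t: 8.85
tool_pos: [481.7, 252.9, 111.9]
tool_rot: [[-0.204, 0.979, -0.001], [0.979, 0.204, -0.0], [-0.0, -0.001, -1.0]]
ft_force: [0.1, -0.3, 0.2]
grip_width: 85.5
```

```bash
python3 - <<'E'
from h import *
c=shot('wrist','w5')
s=r.observe(); print(s['t'],s['tool_pos'],s['ft_force'])
E
```

```text
8.9 [482.0891866  253.05391042 112.42977459] [ 0.00052891 -0.42584959 -0.37450428]
```

View pics/w5.png

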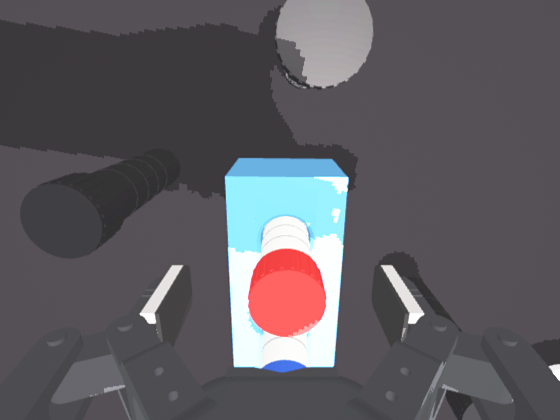

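The red cap (287,290) sits between the fingers. Closing.

jog_arm:
  steps:
    - [0,0,0,0,-0.1,0,0]
    - [0,0,0,0,-0.1,0,0]
    - [0,0,0,0,-0.1,0,0]
    - [0,0,0,0,-0.1,0,0]
    - [0,0,0,0,-0.1,0,0]
  force: 60

```text
t: 9.4
tool_pos: [482.2, 252.3, 112.7]
tool_rot: [[-0.204, 0.979, 0.001], [0.979, 0.204, 0.001], [0.001, 0.001, -1.0]]
ft_force: [-0.4, -0.9, 4.7]
grip_width: 31.8
```

jog_arm:
  steps:
    - [0,0,0,0,0,1.5,0]
    - [0,0,0,0,0,3,0]
    - [0,0,0,0,0,4.5,0]
    - [0,0,0,0,0,6,0]
    - [0,0,0,0,0,7.5,0]

```text
t: 9.9
tool_pos: [481.7, 252.1, 189.0]
tool_rot: [[-0.204, 0.979, 0.0], [0.979, 0.204, 0.001], [0.0, 0.001, -1.0]]
ft_force: [0.8, 0.4, 0.0]
grip_width: 31.4
```

jog_arm:
  steps:
    - [0,0,0,0,0,2,0]
    - [0,0,0,0,0,4,0]
    - [0,0,0,0,0,6,0]
    - [0,0,0,0,0,8,0]
    - [0,0,0,0,0,8,0]

```text
t: 10.4
tool_pos: [483.1, 252.6, 270.9]
tool_rot: [[-0.204, 0.979, 0.005], [0.979, 0.204, 0.004], [0.003, 0.005, -1.0]]
ft_force: [0.3, 1.3, -0.8]
grip_width: 31.0
```

```bash
python3 - <<'E'
from h import *
c=shot('scene','s6'); 
s=r.observe(); print(s['t'],s['tool_pos'],s['ft_force'],s['q'],s['grip_width'])
E
```

```text
10.45 [482.26918531 252.30384797 269.1133382 ] [ 0.48530673  0.19836454 -0.64327118] [-53.41763159  15.78473217  26.84081941 107.22968132  -8.32662419
  58.68846971 -11.32873126] 31.055492844280163
```

View pics/s6.png

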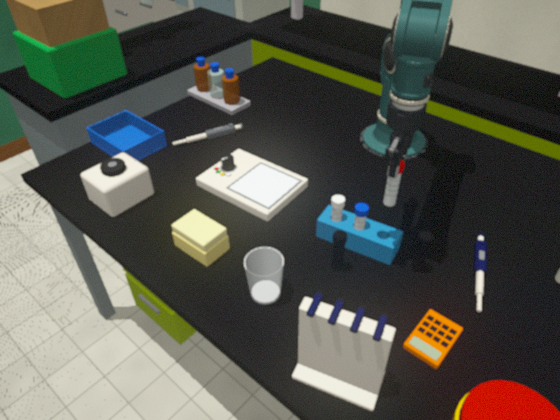

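jog_arm:
  steps:
    - [0,0,0,0,-4,0,0]
    - [0,0,0,0,-8,0,0]
    - [0,0,0,0,-12,0,0]
    - [0,0,0,0,-16,0,0]
    - [0,0,0,0,-20,0,0]

```text
t: 10.95
tool_pos: [480.8, 50.5, 266.5]
tool_rot: [[-0.205, 0.979, -0.001], [0.979, 0.205, -0.0], [0.0, -0.001, -1.0]]
ft_force: [-0.1, -0.1, -0.4]
grip_width: 31.2
```

jog_arm:
  steps:
    - [0,0,0,0,-4,0,0]
    - [0,0,0,0,-8,0,0]
    - [0,0,0,0,-12,0,0]
    - [0,0,0,0,-16,0,0]
    - [0,0,0,0,-19.5,0,0]

```text
t: 11.45
tool_pos: [480.7, -144.8, 266.6]
tool_rot: [[-0.204, 0.979, -0.001], [0.979, 0.204, 0.0], [0.0, -0.001, -1.0]]
ft_force: [-0.0, -0.1, -0.5]
grip_width: 31.4
```

jog_arm:
  steps:
    - [0,-0.1,0,0,0,0,0]
    - [0,-0.2,0,0,0,-1,0]
    - [0,-0.3,0,-0.5,0,-2,0]
    - [0,-0.4,0,-1,0,-3,0]
    - [0,-0.5,0,-1,0,-4,0]

```text
t: 11.95
tool_pos: [470.3, -141.6, 227.4]
tool_rot: [[-0.182, 0.864, 0.47], [0.979, 0.205, 0.004], [-0.093, 0.461, -0.883]]
ft_force: [0.6, 2.4, 0.2]
grip_width: 31.1
```

```bash
python3 - <<'E'
from h import *
s=r.observe(); print(s['t'],s['tool_pos'],s['tool_rot'],s['q'],s['grip_width'])
E
```

```text
11.95 [ 470.3384574  -141.58369517  227.39345199] [[-0.18237399  0.86359696  0.47004258]
 [ 0.97883725  0.20460367  0.00387061]
 [-0.09282979  0.46080108 -0.88263526]] [-19.12633515   1.97001108  38.72829183 134.36495406 -31.45035299
  20.19921735  58.54666213] 31.132874503683755
```

jog_arm:
  steps:
    - [0,-0.08,0,0,0,0.5,0]
    - [0,-0.16,0,0,0,1,0]
    - [0,-0.22,0,0,0,1.2,0]
    - [0,-0.28,0,0,0,1.2,0]
    - [0,-0.28,0,0,0,1.2,0]

```text
t: 12.45
tool_pos: [479.1, -148.6, 264.9]
tool_rot: [[-0.153, 0.722, 0.674], [0.979, 0.202, 0.005], [-0.133, 0.661, -0.738]]
ft_force: [0.4, 0.4, -0.3]
grip_width: 31.3
```

```bash
python3 - <<'E'
from h import *
s=r.observe(); z=np.array(s['tool_rot'])[:,2]; print(s['t'],s['tool_pos'],z,np.degrees(np.arccos(-z[2])),s['q'],s['grip_width'])
print('mid est',np.array(s['tool_pos'])+47.5*z)
E
```

```text
12.45 [ 479.11903862 -148.55891776  264.9088961 ] [ 0.67434632  0.00484684 -0.73839932] 42.40475992463657 [-21.35806922  -4.23796231  43.36578264 139.6423929  -73.88701411
  13.14860982 103.64945637] 31.253310550138877
mid est [ 511.1504886  -148.32869297  229.83492842]
```

The limits of joints 4 and 5 hold the tube about 50 mm too high: 42° of lean, tube middle at 230 mm. That is in tolerance but not the 15 cm asked for. There is plenty of time, so I'll lean the other way (hand outward), where the joints have more room.

jog_arm:
  steps:
    - [0,0.14,0,0.5,0,0,0]
    - [0,0.28,0,1,0,0,0]
    - [0,0.42,0,1.5,0,0,0]
    - [0,0.56,0,2,0,0,0]
    - [0,0.7,0,2.5,0,0,0]

```text
t: 12.95
tool_pos: [502.9, -145.5, 262.6]
tool_rot: [[-0.207, 0.927, 0.313], [0.978, 0.209, 0.029], [-0.038, 0.312, -0.949]]
ft_force: [0.1, 0.6, -0.6]
grip_width: 31.4
```

```bash
cat > st.py <<'E'
from h import *
s=r.observe(); z=np.array(s['tool_rot'])[:,2]; print(s['t'],np.round(s['tool_pos'],1),z.round(3),np.degrees(np.arccos(-z[2])).round(1),np.round(s['q'],1),s['grip_width'])
print('mid est',np.array(s['tool_pos'])+47.5*z, 'pane 503.1 -142.3')
E
python3 st.py
```

```text
12.95 [ 502.9 -145.5  262.6] [ 0.313  0.029 -0.949] 18.3 [-13.8   5.8  32.3 121.8 -17.   37.5  42.4] 31.439960090676767
mid est [ 517.75758357 -144.07697902  217.50519971] pane 503.1 -142.3
```

jog_arm:
  steps:
    - [0,0.12,0,0.3,0,0,0]
    - [0,0.24,0,0.6,0,0,0]
    - [0,0.36,0,1,0,0,0]
    - [0,0.48,0,1.3,0,0,0]
    - [0,0.6,0,1.6,0,0,0]

```text
t: 13.45
tool_pos: [521.0, -144.3, 263.2]
tool_rot: [[-0.196, 0.941, -0.276], [0.977, 0.212, 0.029], [0.086, -0.264, -0.961]]
ft_force: [0.7, 0.7, -0.9]
grip_width: 31.3
```

```bash
python3 st.py
```

```text
13.45 [ 521.  -144.3  263.2] [-0.276  0.029 -0.961] 16.1 [-13.7  26.   33.5  97.8 -10.7  76.3  35. ] 31.349499714734428
mid est [ 507.91008829 -142.8788547   217.59946163] pane 503.1 -142.3
```

jog_arm:
  steps:
    - [0,0.1,0,0.3,0,-0.8,0]
    - [0,0.2,0,0.6,0,-1.6,0]
    - [0,0.3,0,0.9,0,-2.5,0]
    - [0,0.4,0,1.2,0,-3.4,0]
    - [0,0.49,0,1.5,0,-4.4,0]

```text
t: 13.95
tool_pos: [536.0, -144.2, 218.2]
tool_rot: [[-0.133, 0.706, -0.695], [0.977, 0.212, 0.028], [0.167, -0.675, -0.718]]
ft_force: [0.4, 0.0, 0.1]
grip_width: 31.3
```

jog_arm:
  steps:
    - [0,0,0,0,0,0,0]
    - [0,0,0,0,0,0,0]
    - [0,0,0,0,0,0,0]

```text
t: 14.25
tool_pos: [535.6, -146.1, 221.0]
tool_rot: [[-0.134, 0.712, -0.689], [0.977, 0.212, 0.029], [0.167, -0.669, -0.724]]
ft_force: [0.5, -0.2, 0.1]
grip_width: 31.4
```

```bash
python3 st.py; python3 - <<'E'
from h import *
shot('scene','s8'); shot('top','t8'); shot('wrist','w8')
E
```

```text
14.25 [ 535.6 -146.1  221. ] [-0.689  0.029 -0.724] 43.6 [ -9.9  46.   31.8  81.1  -8.9 100.6  35.5] 31.361236633378386
mid est [ 502.895409   -144.73401319  186.62373415] pane 503.1 -142.3
```

View pics/s8.png

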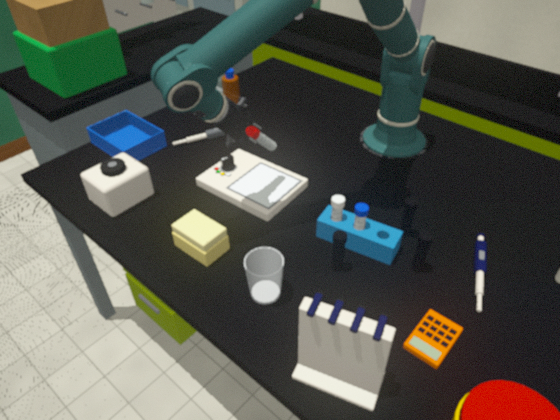

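View pics/t8.png

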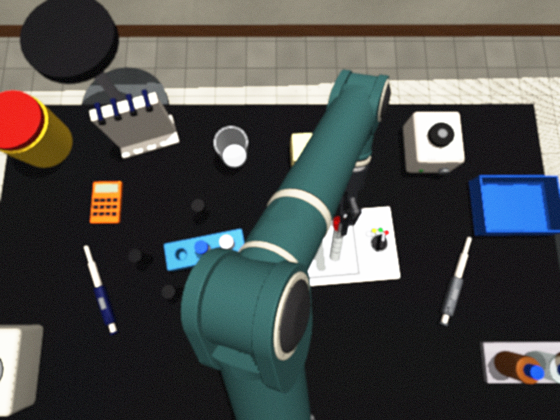

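View pics/w8.png

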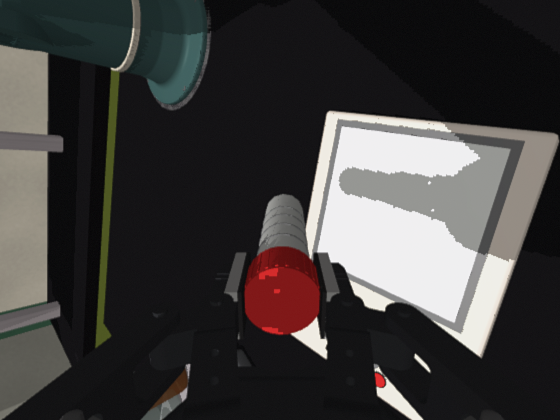

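```bash
python3 - <<'E'
from h import *
s=r.observe(); z=np.array(s['tool_rot'])[:,2]; p=np.array(s['tool_pos']); print(s['t'],p,np.abs(s['qd']).max())
for n in('scene','top'):
    c=dict(np.load(f'pics/{n[0]}8.npz')); q=proj(c,[p-10*z,p+47.5*z,p+105*z]); print(n,q.round(1).tolist())
    im=cv2.cvtColor(c['color'],cv2.COLOR_RGB2BGR); x,y=(q[1]-40).astype(int)
    im=cv2.resize(im[y:y+80,x:x+80],(560,560),interpolation=cv2.INTER_NEAREST)
    for k in q: cv2.circle(im,tuple(((k-[x,y]+.5)*7).astype(int)),4,(255,0,255),-1)
    cv2.imwrite(f'pics/f_{n}.png',im)
a=cv2.hconcat([cv2.imread('pics/f_scene.png'),cv2.imread('pics/f_top.png')]); cv2.imwrite('pics/f.png',cv2.resize(a,(800,400)))
E
```

```text
14.4 [ 535.82223874 -146.30495251  221.72401939] 0.28324565091940795
scene [[250.0, 131.3], [261.4, 138.8], [271.9, 145.7]]
top [[339.9, 219.8], [336.8, 239.5], [333.8, 257.8]]
```

View pics/f.png

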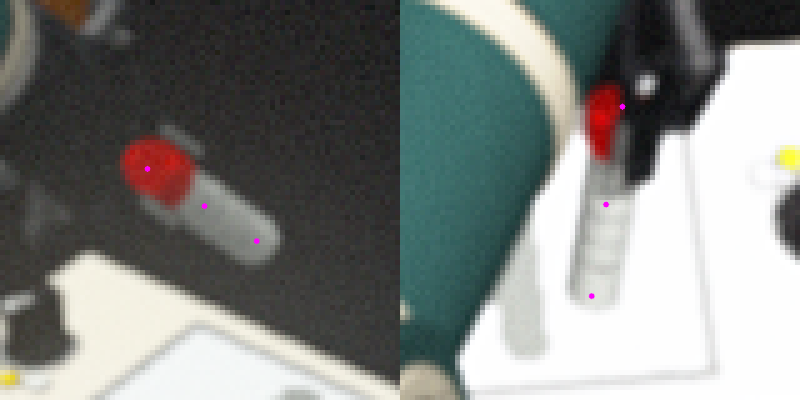

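The tube lies along the tool axis in both views: the predicted middle and foot fall on it within about 1 px. The bystanders are unmoved and the arm is still.

```bash
python3 -c "
from rig import r
print(r.job_done())"
```

```text
the job is handed in; nothing more can be done
None
```

I turned the dial from yellow to green, let go, and drew the red-capped tube straight up out of the rack. The job is handed in with the tube held over the pane; no verdict is reported.

**Dial:** the wrist picture taken after release shows the pointer at green. The tool stood at about -9.2° when I let go, against -9.8° for green. I did not measure the dial again at the end.

**Tube at hand-in:**

| Check | Last reading | Limit |
|---|---|---|
| Lean from upright | about 44° | 30 to 60° |
| Middle from pane centre (plan) | about 3 mm | under 50 mm |
| Height of middle above the bench | about 187 mm (156 mm above the pane) | 120 to 260 mm |
| Grip opening | 31 mm (measured about 10 s) | none given |
| Joint speed | 0.28 °/s at most | tube under 0.03 m/s |
| Time | 14.4 s | 54 s |

**Cross-check:** the tube's position comes from the tool pose. Its predicted middle and foot landed on the tube in both the scene and top pictures.

**Other things on the bench:** they looked unmoved in the last pictures, but I did not measure them. The tip box was partly hidden by the arm in the top view.

**Correction on the way:** I first leaned the tube the other way. That ran joints 4 and 5 right up to their limits and left the tube's middle about 230 mm above the bench, so I leaned it the opposite way instead.

**Disagreements:** the cameras differed by about 2 mm on the dial and 4 mm on the red cap. I looked again with the wrist camera before each grasp.

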